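# Index the hand-turned sample carousel to bring the beaker under the nozzle

## Robot

A 6-joint arm with a two-finger parallel gripper is mounted at the origin on a cart in front of the work surface, level with it; the furniture and walls round the work are solid. World frame = base frame: x ahead of the robot, y to its left, z up, the work surface at z = 0. Lengths are in mm, angles in rad, forces in N, time in s.
With the tool pointing down it reaches from about 325 to 750 mm from the base axis. Payload 7.6 kg.
Tool frame: the origin (TCP) lies on the mounting face of the last link; the fingertips stand 173 mm ahead of it and the grasp point (between the pads) lies 155 mm ahead of it (robot.grip_depth is the z of the grasp point in the tool frame, in mm); z points along the fingers, y is the line along which they close (so a half turn about z gives the same grasp; the last joint's range is limited). The gripper opens to 85 mm and grips with 20 to 120 N. Pads are 22 mm wide; open, the fingers measure 114 mm over their backs; the gripper's body (76 mm by 85 mm) begins 54 mm behind the grasp point. The pads swing forward as they close: fully open they stand 13 mm farther back than shut.
Start: joints at [1.234, 0.052, 1.401, -0, 1.689, -0.07], TCP at [138.391, 506.435, 404.723] pointing down, gripper open.
Joint ranges: [-2.9, 2.9], [-0.91, 2.17], [0.12, 2.37], [-1.06, 4.2], [0.26, 2.73], [-2.93, 2.93]. Speed limits (rad/s): [2.57, 2.57, 3.01, 3.14, 3.14, 3.14].

## Interface

Orientations are given as a unit quaternion [w, x, y, z].
In Python, from cell import robot gives the robot as it stands. The module is installed in compiled form; this text tells all that it offers.
- The arm moves only by the tool step_arm, never from a script. Its argument "targets" is a list of rows, each an object with "translation": the shift along the tool's x, y, z in m, a list of three; "rotation": the turn, a rotation vector about the tool's x, y, z in degrees, a list of three. A call has 1 to 20 rows; each row is the pose to reach, as a shift and turn from the pose commanded when the call began, along the tool's axes at that moment; what a row does not reach only later rows make up. A row lasts 1/12 s, in which the tool goes at most 41.7 mm and 7.16 degrees, less where a joint would pass 70% of its speed; a pose out of reach is approached as far as the arm can. A call with a gripper value outside its range is refused whole. "claw" is the opening, from -1 (shut) to 1 (fully open), set as the call begins (left out, the last holds). The fingers move at their own pace and stop on an object; "squeeze" is the grip in N (left out, the last holds). Time passes only in rows, so rows that repeat a pose let the fingers close. It gives the time, the measured TCP pose, the force, the opening and the grip force at its end, in the units of the state.
- robot.get_obs(): the state, without advancing time (a new reading comes with each control period).
- robot.snapshot(name): name is "scene" or "top" or "wrist"; returns (picture, depth): 420x560x3 uint8, blue, green, red; 420x560 float32, mm along the optical axis (not along the pixel's ray), 0 where there is no reading.
- robot.calibration(name): a dict with "fx", "fy", "cx", "cy" (pixels), "k1" (the pictures are not rectified: a ray, as slopes to the right and down, at radius r is drawn at 1 + k1 r^2 times it, then the intrinsics apply), "origin" and "attitude" of the camera in the world; the wrist camera has in their place "tool_from_camera" (4x4, takes a point from camera to tool coordinates, whose origin is the TCP and whose axes are the flange's). Camera axes: x right, y up, looking along -z (the intrinsics and any distortion apply to the point x, -y, -z); pixel columns grow to the right and rows downward; lengths in mm; the calibration is good to about 2 mm. A picture is of the moment at which its call begins: read the wrist's pose just before it. calibration takes no time and is no camera call.
- robot.close_job(): hands the job in; it is judged then, once.
The state is a dict: "time_s": time; "joints": joint angles; "qd": joint speeds; "effort": joint torques, N m; "position": TCP position; "tcp_rot": TCP orientation; "force": force on the tool from outside, world axes, zero at the start; "ft_torque": the same for the moment, N m; "width": finger opening in mm; "gripper_force": force on a finger pad.
Only numpy, scipy, OpenCV 4.12 (cv2) and the standard library are available. Lean on these libraries where they do the work, as an engineer would, in place of code of your own. Each camera call takes 0.05 s, during which the arm holds its last target. There are 200 camera calls.

## Task

The open beaker stands in the carousel one place to the left or to the right of the dispensing nozzle. With a fingertip press the spring plunger in at its black cup, turn the table by that cup one hole toward the side that brings the beaker under the nozzle, and let the plunger snap back up into that next hole, no further. Do not touch the beaker or the bottles on the carousel, and leave the spare bottle and the timer beside it where they are.

Things in the scene. Friction and masses are not known exactly. Their poses are not given: they have to be found in the camera images.
- stand: Fixed metal stand: drum 216 mm across at the foot, notched steel index flange (244 mm across, top 52 mm up), post with nozzle. Origin on the table's turning axis, on the work surface; z up, x from the axis to the post. Six notches, at 0, 60, 120... degrees from x. The post is 208 mm high at x = 163 mm; its arm reaches back over the table, 144 to 203 mm up.
- table_axis (a point): Centre of the top face of the round turntable (224 mm across, top face 64 mm above the work surface), on the vertical turning axis. The table has five round grey nests (51 mm inside, 9 mm high, centres 74 mm from the axis, 60 degrees apart); the sixth direction is that of the plunger.
- turntable (a joint): Angle of the turntable, rad, positive counter-clockwise seen from above; 0 at the start. Holes at multiples of 1.047 (60 degrees). While the plunger is up the table is locked, with about 0.02 rad of play either way. Unlocked, it turns with a drag of a few N at the cup and stays where it is left.
- plunger (a joint): How far the plunger is pressed down, m: 0 = up, in a hole; end stop 0.015. The spring pushes up with 3 N at the top, 9 N at the bottom. 0.012 or more down frees the table; between holes the flange itself keeps it down at about 0.011, so the finger may ease off and just push the cup's wall sideways; at the next hole it springs up and locks the table.
- cup_floor (a point): Centre of the flat floor of the plunger's round black finger cup: floor 56 mm across, 90 mm above the work surface with the plunger up (it goes down with the plunger); wall 3 mm thick, 19 mm high round it. The cup is 141 mm from the turning axis, opposite the nozzle at the start, and travels round with the table. Shut fingers fit in with room to spare.
- nozzle_tip (a point): Lower tip of the small white dispensing nozzle, 144 mm above the work surface and 74 mm from the turning axis, above one nest place. Fixed to the stand.
- beaker: Small open glass beaker, 46 mm across, 58 mm high, loose in the nest next to the nozzle, left or right of it. Origin at the centre of its underside.
- bottle_a: Small screw-cap bottle, 34 mm across, 62 mm high, loose in the nest under the nozzle at the start. Origin at the centre of its underside.
- bottle_b: Small screw-cap bottle like the other, loose in the nest on the other side of the nozzle from the beaker. Origin at the centre of its underside.
- spare_bottle: Bystander: small screw-cap bottle like those on the carousel, 34 mm across, 62 mm high, loose on the work surface left of the carousel. Origin at the centre of its underside.
- clock: Bystander: small white lab timer, 62 x 66 x 20 mm, loose on the work surface. Origin at the centre of its underside.
Things that resemble listed ones, but are neither listed nor needed, are in the scene too. Leave any blue look-alike of the bottle_a alone.

How it is judged:
By the outcome, as a careful person would: the job done as asked, in the order asked, and still so for the second after the job is handed in, with the robot touching nothing.
It also fails if it takes over 45 s, if anything falls off the work surface, if the arm or the gripper's body presses on something with over 40 N, if the wrist force passes 120 N, or if a joint passes its speed limit or range.

## Working session

There is one attempt and no reset: what is moved stays moved. The work goes in short steps, Python scripts to look and compute and a tool call to move; the robot and the scene stay as the last step left them, time stands still between calls to the robot, and variables do not carry over. Pictures are saved under pics/ and viewed, at most 10 in all, crops included, and the job is handed in when it is done.

Besides the shell and the picture viewer there is one more tool, called after ">>>" by a JSON object that holds its "method" and its "body". step_arm: Moves the arm, as the interface text tells. Its arguments: {"type":"object","properties":{"targets":{"type":"array","items":{"type":"object","properties":{"translation":{"type":"array","items":{"type":"number"}},"rotation":{"type":"array","items":{"type":"number"}}}}},"claw":{"type":"number"},"squeeze":{"type":"number"}},"required":["targets"]}

```bash
mkdir -p pics; cat > h.py <<'E'
import numpy as np, cv2
from cell import robot
from scipy.spatial.transform import Rotation as R
def att(a):
    a=np.array(a,float)
    if a.shape==(4,): return R.from_quat(a[[1,2,3,0]]).as_matrix()
    return a[:3,:3]
def pose():
    o=robot.get_obs(); return np.array(o['position']),att(o['tcp_rot'])
def cam(name,P=None):
    c=robot.calibration(name)
    if name=='wrist':
        p,r=P; T=np.array(c['tool_from_camera']); return c,r@T[:3,3]+p,r@T[:3,:3]
    return c,np.array(c['origin']),att(c['attitude'])
def ray(name,u,v,P=None):
    c,o,A=cam(name,P)
    x,y=(u-c['cx'])/c['fx'],(v-c['cy'])/c['fy']; a,b=x,y
    for _ in range(20):
        s=1+c['k1']*(a*a+b*b); a,b=x/s,y/s
    return o,A@np.array([a,-b,-1.])
def atz(name,u,v,z,P=None):
    o,d=ray(name,u,v,P); return o+d*(z-o[2])/d[2]
def atd(name,u,v,d,P=None):
    o,r=ray(name,u,v,P); return o+r*d
E
python3 - <<'E'
from h import *
o=robot.get_obs(); print(o['position'],o['tcp_rot'],o['time_s'],o['width'])
for n in('scene','top'):
    p,d=robot.snapshot(n); cv2.imwrite(f'pics/{n}0.png',p); np.save(f'{n}0.npy',d); print(robot.calibration(n))
E
```

```text
[138.39006857 506.40183228 403.86879511] [-1.48621042e-04  1.33000587e-01  9.91115642e-01 -7.78514730e-04] 0.0 85.523053603291
{'fx': 506.18947701494324, 'fy': 506.18947701494324, 'cx': 276.60350908581086, 'cy': 204.75380447537933, 'k1': -0.12875472742277702, 'origin': array([157.07753252, 855.91631111, 731.7377299 ]), 'attitude': array([-0.23358609, -0.11901428,  0.43307308,  0.86239251])}
{'fx': 439.0566561157317, 'fy': 439.0566561157317, 'cx': 277.2937579987698, 'cy': 205.97459948078483, 'k1': 0.02080409732688972, 'origin': array([447.74326122, 134.16498282, 939.8324385 ]), 'attitude': array([-0.69495491, -0.05382318,  0.04963106,  0.71531636])}
```

View pics/scene0.png

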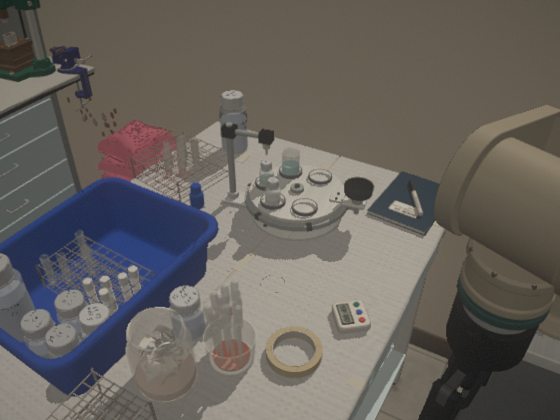

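View pics/top0.png

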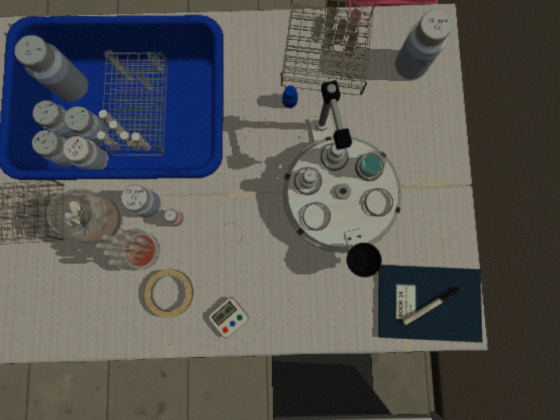

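The beaker (top picture, 370,165) is right of the nozzle place (335,153), so the table must turn +60° (counter-clockwise). The cup is at (364,260) and moves to the right. Next I'll locate the axis and cup.

```bash
python3 - <<'E'
from h import *
p=cv2.imread('pics/top0.png'); d=np.load('top0.npy')
for n,(u,v),z in [('axis',(342,191),64),('cupfloor',(364,260),90),('cuprim',(364,260),109),('beaker',(370,165),122),('clock',(229,318),20),('spare',(171,217),62)]:
    print(n,atz('top',u,v,z).round(1),atd('top',u,v,d[v,u]).round(1))
# points cloud: cup wall rim and disc top
V,U=np.mgrid[100:300,270:420]
pts=np.array([atd('top',u,v,d[v,u]) for u,v in zip(U.ravel(),V.ravel())])
c=atz('top',364,260,100)
m=(np.hypot(*(pts[:,:2]-c[:2]).T)<45)&(pts[:,2]>85)&(pts[:,2]<120)
q=pts[m]; print('cup',len(q),q.min(0),q.max(0),(q.min(0)+q.max(0))/2, np.median(q[:,2]))
m=(pts[:,2]>48)&(pts[:,2]<72); q=pts[m]; print('disc',(q.min(0)+q.max(0))/2,q.max(0)-q.min(0))
cv2.imwrite('pics/c1.png',cv2.resize(p[70:290,270:420],None,fx=2.7*1.3,fy=2.7,interpolation=cv2.INTER_CUBIC) if 0 else cv2.resize(p[90:290,260:430],(510,600),interpolation=cv2.INTER_CUBIC))
E
```

```text
axis [603.7   5.8  64. ] [601.5   7.6  76.4]
cupfloor [463.6 -25.7  90. ] [463.6 -25.9  89.3]
cuprim [463.3 -22.1 109. ] [463.6 -25.9  89.3]
beaker [642.  -41.3 122. ] [649.7 -48.3  89.8]
clock [355.5 242.7  20. ] [355.  243.3  15.3]
spare [561.1 352.3  62. ] [561.2 352.4  61.6]Traceback (most recent call last):
  File "<stdin>", line 7, in <module>
  File "h.py", line 24, in atd
    o,r=ray(name,u,v,P); return o+r*d
        ~~~^^^^^^^^^^^^
  File "h.py", line 16, in ray
    c,o,A=cam(name,P)
          ~~~^^^^^^^^
  File "h.py", line 11, in cam
    c=robot.calibration(name)
ValueError: time passes only in moves, steps and waits
```

```bash
sed -i 's/^def att/C={}\ndef att/; s/c=robot.calibration(name)$/c=C[name] if name in C else C.setdefault(name,robot.calibration(name))/' h.py; python3 - <<'E'
from h import *
p=cv2.imread('pics/top0.png'); d=np.load('top0.npy')
V,U=np.mgrid[100:300,270:420]
pts=np.array([atd('top',u,v,d[v,u]) for u,v in zip(U.ravel(),V.ravel())])
c=atz('top',364,260,100)
m=(np.hypot(*(pts[:,:2]-c[:2]).T)<45)&(pts[:,2]>98)&(pts[:,2]<120)
q=pts[m]; print('cup rim',len(q),(q.min(0)+q.max(0))/2,q.max(0)-q.min(0), np.median(q[:,2]))
m=(np.hypot(*(pts[:,:2]-c[:2]).T)<45)&(pts[:,2]>84)&(pts[:,2]<95)
q=pts[m]; print('cup fl',len(q),(q.min(0)+q.max(0))/2,q.max(0)-q.min(0), np.median(q[:,2]))
m=(pts[:,2]>60)&(pts[:,2]<68); q=pts[m]; print('disc',(q.min(0)+q.max(0))/2,q.max(0)-q.min(0))
cv2.imwrite('pics/c1.png',cv2.resize(p[90:290,260:430],(510,600),interpolation=cv2.INTER_CUBIC))
E
```

```text
cup rim 229 [463.63624941 -22.55796519 105.0453348 ] [63.73403961 64.52724477 12.65657861] 106.74753084718884
cup fl 705 [463.75303347 -21.67383732  89.49431863] [56.9526546  59.87787458 10.48510527] 88.49380594677348
disc [624.71742934   4.66980812  63.99776979] [276.31181381 221.32975447   7.99320734]
```

View pics/c1.png

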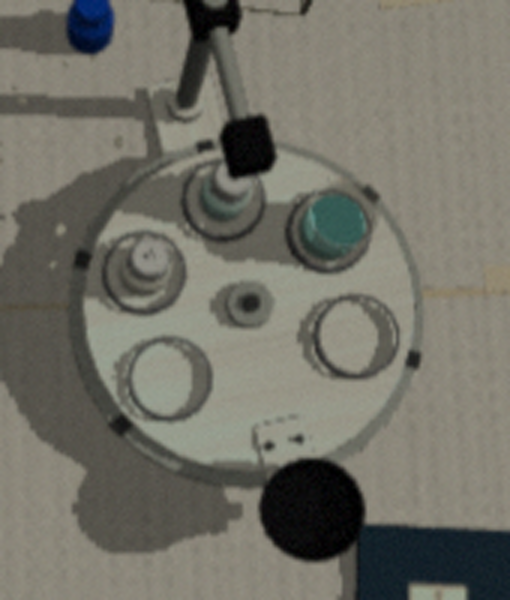

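```bash
python3 - <<'E'
from h import *
a=[atz('top',343,191.3,73),atz('top',342.5,193.1,52)]; print(a)
f=lambda u,v,z:atz('top',260+u/3,90+v/3,z)
for u,v in [(143,272),(328,230),(355,336),(170,378),(225,200)]:
    q=f(u,v,73)-a[0]; print('nest',np.hypot(*q[:2]),np.degrees(np.arctan2(q[1],q[0]))%60)
c=(a[0]+a[1])[:2]/2; cup=np.array([463.6,-22.5]); q=cup-c; th=np.arctan2(q[1],q[0]); print(c,np.hypot(*q),np.degrees(th))
p,r=pose(); print(p,r.round(3))
D=lambda x,y,z:(r.T@(np.array([x,y,z])-p)).round(1)
print('above cup',D(*cup,173+135))
E
```

```text
[array([601.46832611,   5.15811316,  73.        ]), array([601.47984054,   3.24174338,  52.        ])]
nest 73.77288845889632 11.16133761266434
nest 73.89070495260889 11.351437846247102
nest 73.08381537454446 11.044253361686984
nest 72.93626442777257 11.412344564445505
nest 72.77738290926004 9.994135452652912
[601.47408333   4.19992827] 140.43556893779268 -169.04008054607823
[138.38228728 506.41528575 403.95681373] [[-0.965  0.264 -0.   ]
 [ 0.264  0.965 -0.001]
 [ 0.    -0.001 -1.   ]]
above cup [-453.2 -424.3   96.5]
```

>>> {"method": "step_arm", "body": {"targets": [{"translation":[-0.015,-0.014,0]},{"translation":[-0.04,-0.037,0]},{"translation":[-0.066,-0.062,0]},{"translation":[-0.092,-0.086,0]},{"translation":[-0.118,-0.111,0]},{"translation":[-0.144,-0.135,0]},{"translation":[-0.17,-0.159,0]},{"translation":[-0.197,-0.184,0]},{"translation":[-0.223,-0.209,0]},{"translation":[-0.249,-0.233,0]},{"translation":[-0.275,-0.258,0]},{"translation":[-0.301,-0.282,0]},{"translation":[-0.327,-0.306,0]},{"translation":[-0.353,-0.331,0]},{"translation":[-0.38,-0.356,0]},{"translation":[-0.406,-0.38,0]},{"translation":[-0.432,-0.405,0]},{"translation":[-0.453,-0.424,0]},{"translation":[-0.453,-0.424,0]},{"translation":[-0.453,-0.424,0]}], "claw": -1}}

```text
invalid input at $.targets[0]: expected keys translation, rotation
```

>>> {"method": "step_arm", "body": {"targets": [{"translation":[-0.015,-0.014,0],"rotation":[0,0,0]},{"translation":[-0.04,-0.037,0],"rotation":[0,0,0]},{"translation":[-0.066,-0.062,0],"rotation":[0,0,0]},{"translation":[-0.092,-0.086,0],"rotation":[0,0,0]},{"translation":[-0.118,-0.111,0],"rotation":[0,0,0]},{"translation":[-0.144,-0.135,0],"rotation":[0,0,0]},{"translation":[-0.17,-0.159,0],"rotation":[0,0,0]},{"translation":[-0.197,-0.184,0],"rotation":[0,0,0]},{"translation":[-0.223,-0.209,0],"rotation":[0,0,0]},{"translation":[-0.249,-0.233,0],"rotation":[0,0,0]},{"translation":[-0.275,-0.258,0],"rotation":[0,0,0]},{"translation":[-0.301,-0.282,0],"rotation":[0,0,0]},{"translation":[-0.327,-0.306,0],"rotation":[0,0,0]},{"translation":[-0.353,-0.331,0],"rotation":[0,0,0]},{"translation":[-0.38,-0.356,0],"rotation":[0,0,0]},{"translation":[-0.406,-0.38,0],"rotation":[0,0,0]},{"translation":[-0.432,-0.405,0],"rotation":[0,0,0]},{"translation":[-0.453,-0.424,0],"rotation":[0,0,0]},{"translation":[-0.453,-0.424,0],"rotation":[0,0,0]},{"translation":[-0.453,-0.424,0],"rotation":[0,0,0]}], "claw": -1}}

```text
time_s: 1.77
position: [463.9, -23.1, 403.9]
tcp_rot: [-0.001, 0.134, 0.991, 0.0]
force: [-0.6, 0.1, -0.4]
width: -0.4
gripper_force: 0.0
```

```bash
python3 - <<'E'
from h import *
P=pose(); im,d=robot.snapshot('wrist'); cv2.imwrite('pics/w1.png',im); np.save('w1.npy',d)
V,U=np.mgrid[0:420:2,0:560:2]
pts=np.array([atd('wrist',u,v,d[v,u],P) for u,v in zip(U.ravel(),V.ravel())])
m=(np.hypot(pts[:,0]-463.5,pts[:,1]+22.6)<45)&(pts[:,2]>98)&(pts[:,2]<120)
q=pts[m]; print(len(q)); print('rim',(q.min(0)+q.max(0))/2,q.max(0)-q.min(0))
print(P, C['wrist'])
E
```

```text
333
rim [465.11222651 -20.78316042 103.43776745] [64.93969057 64.79089882 10.81569781]
(array([463.93561021, -23.06818979, 403.86262233]), array([[-9.63951698e-01,  2.66071029e-01, -1.82536111e-03],
       [ 2.66070624e-01,  9.63953425e-01,  4.65803661e-04],
       [ 1.88349996e-03, -3.66627402e-05, -9.99998226e-01]])) {'fx': 342.08013312356013, 'fy': 342.08013312356013, 'cx': 278.93621244759595, 'cy': 208.61760459954382, 'k1': -0.08250624699375265, 'tool_from_camera': array([[-2.61069871e-05,  9.64867943e-01,  2.62735327e-01,
         6.60610863e+01],
       [ 9.99999836e-01,  1.75551771e-04, -5.45329380e-04,
         1.02006678e+00],
       [-5.72294489e-04,  2.62735270e-01, -9.64867789e-01,
         3.24402384e+01],
       [ 0.00000000e+00,  0.00000000e+00,  0.00000000e+00,
         1.00000000e+00]])}
```

View pics/w1.png

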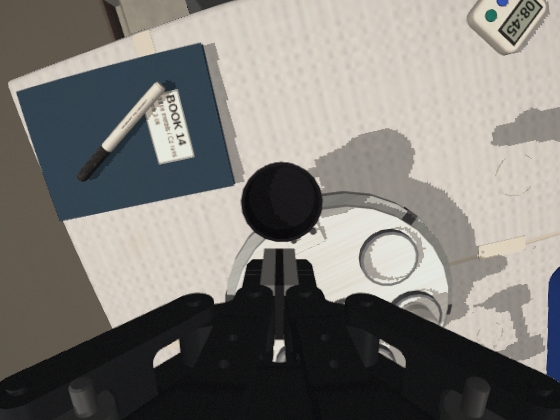

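The wrist picture shows the cup at (282,200). The rim centre by depth is (465,-21) against the top camera's (463.6,-22.5), and the shut fingers are over it. I'll descend.

>>> {"method": "step_arm", "body": {"targets": [{"translation":[0,0.001,0.02],"rotation":[0,0,0]},{"translation":[0,0.001,0.05],"rotation":[0,0,0]},{"translation":[0,0.001,0.08],"rotation":[0,0,0]},{"translation":[0,0.001,0.105],"rotation":[0,0,0]},{"translation":[0,0.001,0.123],"rotation":[0,0,0]},{"translation":[0,0.001,0.133],"rotation":[0,0,0]},{"translation":[0,0.001,0.137],"rotation":[0,0,0]},{"translation":[0,0.001,0.138],"rotation":[0,0,0]},{"translation":[0,0.001,0.138],"rotation":[0,0,0]}]}}

```text
time_s: 2.57
position: [464.1, -20.7, 267.8]
tcp_rot: [0.001, 0.133, 0.991, 0.0]
force: [0.2, 0.1, 0.7]
width: -0.1
gripper_force: 0.0
```

>>> {"method": "step_arm", "body": {"targets": [{"translation":[0,0,0.003],"rotation":[0,0,0]},{"translation":[0,0,0.006],"rotation":[0,0,0]},{"translation":[0,0,0.009],"rotation":[0,0,0]},{"translation":[0,0,0.012],"rotation":[0,0,0]},{"translation":[0,0,0.014],"rotation":[0,0,0]},{"translation":[0,0,0.016],"rotation":[0,0,0]},{"translation":[0,0,0.0175],"rotation":[0,0,0]},{"translation":[0,0,0.0175],"rotation":[0,0,0]},{"translation":[0,0,0.0175],"rotation":[0,0,0]}]}}

```text
time_s: 3.32
position: [464.4, -21.1, 250.4]
tcp_rot: [0.001, 0.133, 0.991, 0.0]
force: [0.6, 0.3, 7.4]
width: 0.2
gripper_force: 3.8
```

>>> {"method": "step_arm", "body": {"targets": [{"translation":[0,0,0.001],"rotation":[0,0,0]},{"translation":[0,0,0.002],"rotation":[0,0,0]},{"translation":[0,0,0.002],"rotation":[0,0,0]},{"translation":[0,0,0.002],"rotation":[0,0,0]}]}}

```text
time_s: 3.65
position: [464.4, -21.1, 248.5]
tcp_rot: [0.001, 0.133, 0.991, 0.0]
force: [-0.1, 0.5, 8.6]
width: 0.2
gripper_force: 4.1
```

```bash
python3 - <<'E'
from h import *
p,r=pose(); print(p, robot.get_obs()['force'])
c=np.array([601.5,4.4]); t0=np.radians(-169.0)
for a in [0,4,8,15,22,29,36,43,50,55,57,59,60,61,62,63]:
    # finger angle a past the cup start, about 141 radius
    t=t0+np.radians(a); q=np.array([*(c+141*np.array([np.cos(t),np.sin(t)])),p[2]])
    print(a,q.round(1),(r.T@(q-p)).round(1))
E
```

```text
[464.37279543 -21.09842844 248.52115437] [-0.10102229  0.46131266  8.63485009]
0 [463.1 -22.5 248.5] [ 0.9 -1.7 -0. ]
4 [465.3 -32.1 248.5] [ -3.8 -10.4   0. ]
8 [468.2 -41.5 248.5] [ -9.1 -18.7   0. ]
15 [474.8 -57.4 248.5] [-19.6 -32.3   0. ]
22 [483.2 -72.4 248.5] [-31.7 -44.5   0.1]
29 [493.5 -86.2 248.5] [-45.3 -55.2   0.1]
36 [505.3 -98.7 248.5] [-60.  -64.1   0.1]
43 [ 518.6 -109.7  248.5] [-75.7 -71.1   0.2]
50 [ 533.1 -118.9  248.5] [-92.1 -76.2   0.2]
55 [ 544.2 -124.4  248.5] [-104.2  -78.6    0.2]
57 [ 548.7 -126.3  248.5] [-109.1  -79.3    0.3]
59 [ 553.3 -128.1  248.5] [-114.   -79.8    0.3]
60 [ 555.6 -128.9  248.5] [-116.4  -79.9    0.3]
61 [ 557.9 -129.7  248.5] [-118.9  -80.1    0.3]
62 [ 560.3 -130.4  248.5] [-121.3  -80.2    0.3]
63 [ 562.6 -131.1  248.5] [-123.8  -80.2    0.3]
```

>>> {"method": "step_arm", "body": {"targets": [{"translation":[-0.001,-0.006,0],"rotation":[0,0,0]},{"translation":[-0.0038,-0.0104,0],"rotation":[0,0,0]},{"translation":[-0.0063,-0.0145,0],"rotation":[0,0,0]},{"translation":[-0.0091,-0.0187,0],"rotation":[0,0,0]},{"translation":[-0.0125,-0.0233,0],"rotation":[0,0,0]},{"translation":[-0.016,-0.028,0],"rotation":[0,0,0]},{"translation":[-0.0196,-0.0323,0],"rotation":[0,0,0]},{"translation":[-0.0196,-0.0323,0],"rotation":[0,0,0]}]}}

```text
time_s: 4.32
position: [475.1, -58.1, 248.8]
tcp_rot: [0.002, 0.133, 0.991, -0.0]
force: [0.6, -0.7, 8.5]
width: -0.2
gripper_force: 4.3
```

```bash
python3 - <<'E'
from h import *
p,d=robot.snapshot('top'); cv2.imwrite('pics/c2.png',cv2.resize(p[90:290,260:430],(510,600),interpolation=cv2.INTER_CUBIC))
E
```

```text
(no output)
```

View pics/c2.png

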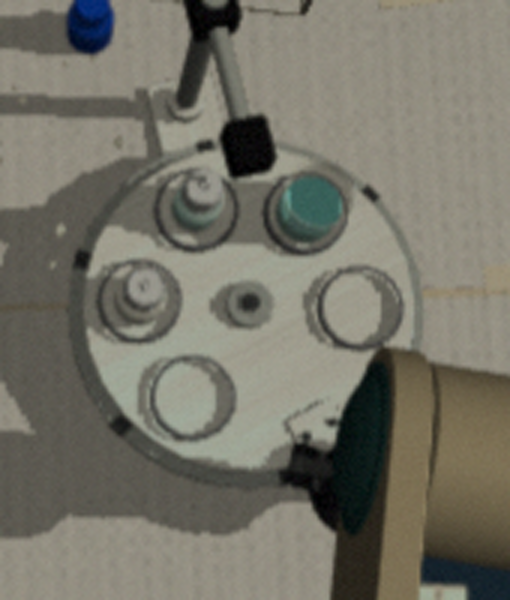

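The table turned about 14° the right way: nest (143,272) moved to (138,299). The beaker and bottles are seated. I'll ease the finger up so the plunger can snap, and push on by the cup wall.

>>> {"method": "step_arm", "body": {"targets": [{"translation":[-0.002,-0.002,-0.005],"rotation":[0,0,0]},{"translation":[-0.004,-0.004,-0.01],"rotation":[0,0,0]},{"translation":[-0.007,-0.007,-0.0155],"rotation":[0,0,0]},{"translation":[-0.0121,-0.0122,-0.0155],"rotation":[0,0,0]},{"translation":[-0.0165,-0.016,-0.0155],"rotation":[0,0,0]},{"translation":[-0.021,-0.0195,-0.0155],"rotation":[0,0,0]},{"translation":[-0.0257,-0.0229,-0.0155],"rotation":[0,0,0]},{"translation":[-0.0304,-0.0261,-0.0155],"rotation":[0,0,0]},{"translation":[-0.0353,-0.029,-0.0155],"rotation":[0,0,0]},{"translation":[-0.0404,-0.0318,-0.0155],"rotation":[0,0,0]},{"translation":[-0.0455,-0.0344,-0.0155],"rotation":[0,0,0]},{"translation":[-0.0508,-0.0367,-0.0155],"rotation":[0,0,0]},{"translation":[-0.0561,-0.0388,-0.0155],"rotation":[0,0,0]},{"translation":[-0.0615,-0.0408,-0.0155],"rotation":[0,0,0]},{"translation":[-0.067,-0.0425,-0.0155],"rotation":[0,0,0]},{"translation":[-0.0725,-0.0439,-0.0155],"rotation":[0,0,0]},{"translation":[-0.0725,-0.0439,-0.0155],"rotation":[0,0,0]}]}}

```text
time_s: 5.78
position: [533.1, -119.2, 262.0]
tcp_rot: [-0.0, 0.133, 0.991, 0.0]
force: [-0.1, 2.0, 1.0]
width: 0.3
gripper_force: 0.6
```

```bash
python3 - <<'E'
from h import *
p,r=pose(); o=robot.get_obs(); print(p, o['force'])
q=p[:2]-[601.5,4.4]; print(np.hypot(*q),np.degrees(np.arctan2(q[1],q[0]))+169)
im,d=robot.snapshot('top'); cv2.imwrite('pics/c3.png',cv2.resize(im[90:290,260:430],(510,600),interpolation=cv2.INTER_CUBIC))
c=np.array([601.5,4.4]); t0=np.radians(-169.0)
for a in [52,54,56,58,60,62,64,66,68,70]:
    t=t0+np.radians(a); q=np.array([*(c+141*np.array([np.cos(t),np.sin(t)])),p[2]])
    print(a,(r.T@(q-p)).round(1))
E
```

```text
[ 533.14375774 -119.1507503   261.99908352] [-0.12492817  2.0025242   1.01329543]
141.19973001387004 50.0458025308953
52 [-4.7 -0.9 -0. ]
54 [-9.6 -1.8 -0. ]
56 [-14.4  -2.5  -0. ]
58 [-19.3  -3.1  -0. ]
60 [-24.2  -3.5  -0. ]
62 [-29.1  -3.7  -0. ]
64 [-34.1  -3.8  -0. ]
66 [-39.   -3.7  -0. ]
68 [-43.9  -3.4  -0. ]
70 [-48.8  -3.   -0.1]
```

View pics/c3.png

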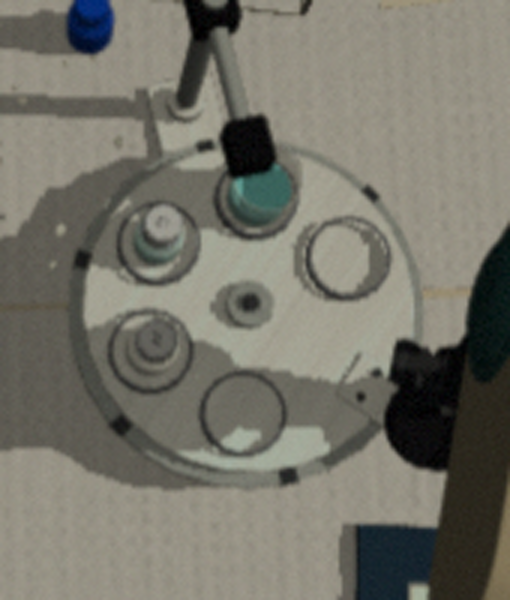

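Nest (143,272) is now at (152,350), so the table has turned about 42° and the finger leads by about 8°. I'll raise slightly and continue, slowly near the end.

>>> {"method": "step_arm", "body": {"targets": [{"translation":[-0.0025,-0.0005,-0.0015],"rotation":[0,0,0]},{"translation":[-0.006,-0.0012,-0.0025],"rotation":[0,0,0]},{"translation":[-0.0096,-0.0018,-0.0025],"rotation":[0,0,0]},{"translation":[-0.0144,-0.0025,-0.0025],"rotation":[0,0,0]},{"translation":[-0.0193,-0.0031,-0.0025],"rotation":[0,0,0]},{"translation":[-0.0242,-0.0035,-0.0025],"rotation":[0,0,0]},{"translation":[-0.0291,-0.0037,-0.0025],"rotation":[0,0,0]},{"translation":[-0.0325,-0.0038,-0.0025],"rotation":[0,0,0]},{"translation":[-0.035,-0.0038,-0.0025],"rotation":[0,0,0]},{"translation":[-0.035,-0.0038,-0.0025],"rotation":[0,0,0]}]}}

```text
time_s: 6.67
position: [565.7, -131.6, 264.8]
tcp_rot: [-0.0, 0.133, 0.991, 0.0]
force: [-1.3, 3.9, -1.1]
width: -0.1
gripper_force: 1.8
```

>>> {"method": "step_arm", "body": {"targets": [{"translation":[-0.0012,0,0],"rotation":[0,0,0]},{"translation":[-0.0024,0,0],"rotation":[0,0,0]},{"translation":[-0.0036,0.0001,0],"rotation":[0,0,0]},{"translation":[-0.0048,0.0002,0],"rotation":[0,0,0]},{"translation":[-0.0048,0.0002,0],"rotation":[0,0,0]}]}}

```text
time_s: 7.08
position: [570.1, -132.6, 264.9]
tcp_rot: [-0.0, 0.133, 0.991, 0.0]
force: [-1.3, 4.2, -1.0]
width: 0.0
gripper_force: 2.2
```

```bash
python3 - <<'E'
from h import *
p,r=pose(); o=robot.get_obs(); print(p, o['force'])
q=p[:2]-[601.5,4.4]; print(np.hypot(*q),np.degrees(np.arctan2(q[1],q[0]))+169)
im,d=robot.snapshot('top'); cv2.imwrite('pics/c4.png',cv2.resize(im[90:290,260:430],(510,600),interpolation=cv2.INTER_CUBIC))
E
```

```text
[ 570.10117857 -132.57836223  264.9184049 ] [-1.28514618  4.24627687 -1.01052358]
140.53098486507935 66.08943322999093
```

View pics/c4.png

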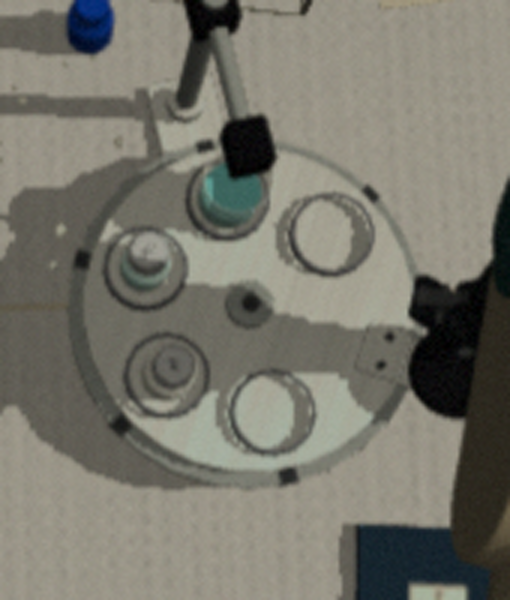

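Nest is at (167,375) versus the goal of (170,378), so about 2° remain. The plunger is still down.

>>> {"method": "step_arm", "body": {"targets": [{"translation":[-0.001,0.0001,0],"rotation":[0,0,0]},{"translation":[-0.002,0.0002,0],"rotation":[0,0,0]},{"translation":[-0.003,0.0003,0],"rotation":[0,0,0]},{"translation":[-0.003,0.0003,0],"rotation":[0,0,0]}]}}

```text
time_s: 7.47
position: [573.3, -133.7, 265.7]
tcp_rot: [0.001, 0.133, 0.991, -0.001]
force: [-1.1, 0.1, 0.1]
width: 0.1
gripper_force: 0.0
```

The side force fell off, so the plunger probably snapped. A small further nudge will test the lock.

>>> {"method": "step_arm", "body": {"targets": [{"translation":[-0.001,0.0001,0],"rotation":[0,0,0]},{"translation":[-0.002,0.0002,0],"rotation":[0,0,0]},{"translation":[-0.002,0.0002,0],"rotation":[0,0,0]}]}}

```text
time_s: 7.72
position: [575.2, -133.9, 265.5]
tcp_rot: [0.001, 0.133, 0.991, -0.0]
force: [-0.2, 0.2, 0.0]
width: 0.0
gripper_force: 0.0
```

```bash
python3 - <<'E'
from h import *
P=pose(); print(P[0],robot.get_obs()['force'])
im,d=robot.snapshot('wrist'); cv2.imwrite('pics/w5.png',im)
V,U=np.mgrid[0:420:2,0:560:2]
pts=np.array([atd('wrist',u,v,d[v,u],P) for u,v in zip(U.ravel(),V.ravel())])
m=(np.hypot(pts[:,0]-555,pts[:,1]+129)<45)&(d[V,U].ravel()>0)
z=pts[m][:,2]; print(np.histogram(z,bins=np.arange(60,140,4)))
E
```

```text
[ 575.20918274 -133.92940476  265.51771117] [-0.15117925  0.23368276  0.04983617]
(array([  86,   95,    1,    0,    0,    0,  674, 1789,  165,  214,  244,
        811,  144,   77,   96,   50,  137,   90,  159]), array([ 60,  64,  68,  72,  76,  80,  84,  88,  92,  96, 100, 104, 108,
       112, 116, 120, 124, 128, 132, 136]))
```

View pics/w5.png

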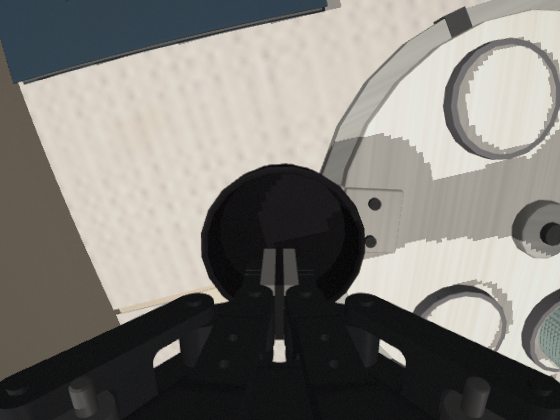

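The wrist picture shows the cup rim (circle around 283,235). Depth puts its floor at 88–90 mm and the rim at about 107 mm, so the plunger is up and locked. I'll back off the wall and lift out.

>>> {"method": "step_arm", "body": {"targets": [{"translation":[0.003,0,-0.001],"rotation":[0,0,0]},{"translation":[0.006,0,-0.003],"rotation":[0,0,0]},{"translation":[0.008,0,-0.01],"rotation":[0,0,0]},{"translation":[0.008,0,-0.03],"rotation":[0,0,0]},{"translation":[0.008,0,-0.055],"rotation":[0,0,0]},{"translation":[0.008,0,-0.085],"rotation":[0,0,0]},{"translation":[0.008,0,-0.115],"rotation":[0,0,0]},{"translation":[0.03,-0.01,-0.13],"rotation":[0,0,0]},{"translation":[0.06,-0.02,-0.14],"rotation":[0,0,0]},{"translation":[0.09,-0.03,-0.14],"rotation":[0,0,0]},{"translation":[0.12,-0.04,-0.14],"rotation":[0,0,0]},{"translation":[0.135,-0.045,-0.14],"rotation":[0,0,0]},{"translation":[0.135,-0.045,-0.14],"rotation":[0,0,0]},{"translation":[0.135,-0.045,-0.14],"rotation":[0,0,0]}]}}

```text
time_s: 8.93
position: [432.3, -141.4, 406.3]
tcp_rot: [0.001, 0.133, 0.991, -0.0]
force: [0.7, -0.2, -0.5]
width: -0.1
gripper_force: 0.0
```

```bash
python3 - <<'E'
from h import *
print(robot.get_obs()['force'])
im,d=robot.snapshot('top'); cv2.imwrite('pics/c6.png',cv2.resize(im[90:340,150:430],(672,600),interpolation=cv2.INTER_CUBIC))
E
```

```text
[ 0.67631146 -0.17199968 -0.50673518]
```

View pics/c6.png

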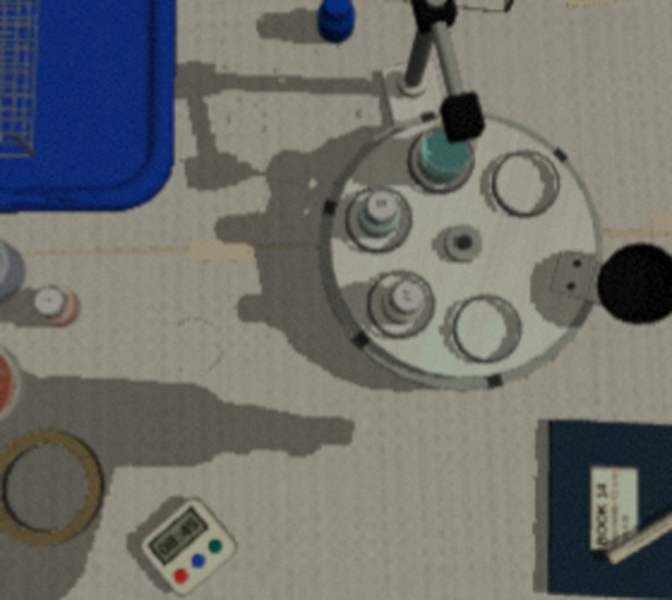

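The beaker (440,158) is under the nozzle. The cup (640,283) covers the next notch, and the spare bottle and timer have not moved. I'll hand in.

```bash
python3 -c "
from cell import robot
print(robot.close_job())"
```

```text
the job is handed in; nothing more can be done
None
```

The carousel is turned one hole counter-clockwise, the plunger has snapped back up into that hole, the beaker stands under the nozzle, nothing else was disturbed, and the job is handed in.

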